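# Unscrew the red-gripped tea jar lid

## Robot

A 6-joint arm with a two-finger parallel gripper is mounted at the origin on the work surface. World frame = base frame: x ahead of the robot, y to its left, z up, the work surface at z = 0. Lengths are in mm, angles in rad, forces in N, time in s.
With the tool pointing down it reaches from about 300 to 775 mm from the base axis. Payload 14.6 kg.
Tool frame: the origin (TCP) lies at the very end of the fingers, on their centre line; the grasp point (between the pads) lies 19 mm behind it; z points along the fingers, y is the line along which they close (so a half turn about z gives the same grasp; the last joint's range is limited). The gripper opens to 94 mm and grips with 3 to 60 N. Pads are 16 mm wide; open, the fingers measure 119 mm over their backs; the gripper's body (75 mm by 177 mm) begins 78 mm behind the grasp point.
Start: joints at [-1.178, 0.3, 1.521, -0, 1.321, -0.067], TCP at [244.065, -492.871, 205.446] pointing down, gripper open.
Joint ranges: [-3.03, 3.03], [-0.79, 2.21], [0.23, 2.52], [-1.04, 4.18], [0, 3.07], [-2.55, 2.55]. Speed limits (rad/s): [2.22, 2.22, 2.57, 3.14, 3.14, 3.14].

## Interface

Orientations are given as [roll, pitch, yaw] about the fixed x, y, z axes, in that order (R = Rz(yaw) Ry(pitch) Rx(roll)).
In Python, from cell import manip, camera, get_calibration gives the robot as it stands. The module is installed in compiled form; this text tells all that it offers.
- The arm moves only by the tool jog_arm, never from a script. Its argument "plan" is one flat list of numbers, 6 for each row, row after row: the shift along the world's x, y, z in m, then the turn, a rotation vector about the world's x, y, z in degrees. A call has 1 to 20 rows; each row is the pose to reach, as a shift and turn from the pose commanded when the call began; what a row does not reach only later rows make up. A row lasts 1/10 s, in which the tool goes at most 50 mm and 8.59 degrees, less where a joint would pass 70% of its speed; a pose out of reach is approached as far as the arm can. A call with a gripper value outside its range is refused whole. "claw" is the finger opening in m, from 0 to 0.094, set as the call begins (left out, the last holds). The fingers move at their own pace and stop on an object; "force" is the grip in N (left out, the last holds). Time passes only in rows, so rows that repeat a pose let the fingers close. It gives the time, the measured TCP pose, the force, the opening and the grip force at its end, in the units of the state.
- manip.read_state(): the state, without advancing time (a new reading comes with each control period).
- camera(name): name is "side" or "top" or "wrist"; returns (picture, depth): 384x512x3 uint8, red, green, blue; 384x512 float32, mm along the optical axis (not along the pixel's ray), 0 where there is no reading.
- get_calibration(name): a dict with "fx", "fy", "cx", "cy" (pixels), "k1" (the pictures are not rectified: a ray, as slopes to the right and down, at radius r is drawn at 1 + k1 r^2 times it, then the intrinsics apply), "origin" and "attitude" of the camera in the world. Camera axes: x right, y down, z forward; pixel columns grow to the right and rows downward; lengths in mm; the calibration is good to about 2 mm. A picture is of the moment at which its call begins: read the wrist's pose just before it. get_calibration takes no time and is no camera call; for the wrist camera it gives the pose at the moment of the call.
- manip.sign_off(): hands the job in; it is judged then, once.
The state is a dict: "clock": time; "joints": joint angles; "qd": joint speeds; "effort": joint torques, N m; "eef_pos": TCP position; "eef_rot": TCP orientation; "wrist_force": force on the tool from outside, world axes, zero at the start; "moment": the same for the moment, N m; "finger_gap": finger opening in mm; "finger_force": force on a finger pad.
Only numpy, scipy, OpenCV 4.12 (cv2) and the standard library are available. Lean on these libraries where they do the work, as an engineer would, in place of code of your own. Each camera call takes 0.05 s, during which the arm holds its last target. There are 200 camera calls.

## Task

Open the tea jar that has the red lid grip: unscrew its lid counter-clockwise until the thread lets go, lift it straight off, and lower it gently, right way up, on to the middle of the round cork mat. Leave the blue-gripped jar shut.

Things in the scene. Friction and masses are not known exactly. Their poses are not given: they have to be found in the camera images.
- red_grip (a point): Centre of the red bar on the loose lid to open: 66 mm long (x), 18 thick (y), 34 high (z up), standing on the flat top of a round steel lid 84 mm wide and 20 high, 0.14 kg. The lid's underside is 37 mm below this point, its flat top 17 mm below. Held down until turned 53 deg counter-clockwise from tight, free at 56 to 145, stop at 149; a turn of about 75 deg (1.3 rad) from the start frees it.
- red_jar: White ceramic tea jar with a red band, under the red-barred lid: 104 mm wide, neck rim 100 mm high, heavy, cannot move. Origin: centre of its underside, z up; x is the bar's direction when fully tight. The lid starts 0 to 12 deg loose, turns easily, does not rise as it turns, has 1 to 3 mm of play, red bar centre 121 mm above the counter. Once freed, raise it over 20 mm to clear the neck.
- mat: Round cork mat, 144 mm across, 6 mm thick, fixed flat on the counter. Origin at the centre of its underside; with the lid lying on it the red bar's centre is 43 mm above this origin. The lid should be let go when it rests on the mat or only just above it.
- blue_grip (a point): Centre of the blue bar on the lid of a second jar of the same make and size, with a blue band; not to be opened. Axes and sizes as for the red one.
Things that resemble listed ones, but are neither listed nor needed, are in the scene too. What is shaped like the mat but green, white or yellow is not meant.

How it is judged:
By the outcome, as a careful person would: the job done as asked, in the order asked, and still so for the second after the job is handed in, with the robot touching nothing.
It also fails if it takes over 43 s, if anything falls off the work surface, if the arm or the gripper's body presses on something with over 40 N, if the wrist force passes 120 N, or if a joint passes its speed limit or range.

## Working session

There is one attempt and no reset: what is moved stays moved. The work goes in short steps, Python scripts to look and compute and a tool call to move; the robot and the scene stay as the last step left them, time stands still between calls to the robot, and variables do not carry over. Pictures are saved under pics/ and viewed, at most 10 in all, crops included, and the job is handed in when it is done.

Besides the shell and the picture viewer there is one more tool, called after ">>>" as name(argument=value, ...) on one line, values as JSON. jog_arm: Moves the arm, as the interface text tells. Its arguments: {"type":"object","properties":{"plan":{"type":"array"},"claw":{"type":"number"},"force":{"type":"number"}},"required":["plan"]}

```bash
mkdir -p pics; cat > h.py <<'E'
import numpy as np, cv2
from scipy.spatial.transform import Rotation as R
from cell import manip, camera, get_calibration
def shot(n):
    c=get_calibration(n); p,d=camera(n); return c,p,d
def att(c):
    a=np.array(c["attitude"],float)
    return a if a.shape==(3,3) else R.from_euler('xyz',a).as_matrix()
def rays(c,uv):
    K=np.array([[c["fx"],0,c["cx"]],[0,c["fy"],c["cy"]],[0,0,1.]])
    s=cv2.undistortPoints(np.array(uv,float).reshape(-1,1,2),K,np.array([c["k1"],0,0,0.]))[:,0]
    return np.c_[s,np.ones(len(s))]@att(c).T
def onplane(c,uv,z):
    r=rays(c,uv); o=np.array(c["origin"],float)
    return o+r*((z-o[2])/r[:,2])[:,None]
E
python3 - <<'E'
from h import *
ims=[]
for n in("top","side"):
    c,p,d=shot(n); print(n,c); ims.append(p); np.savez(f"{n}.npz",p=p,d=d)
    cv2.imwrite(f"pics/{n}0.png",p[...,::-1])
print(manip.read_state())
E
```

```text
top {'fx': 477.1146274341421, 'fy': 477.1146274341421, 'cx': 259.0880901520773, 'cy': 188.99315254954516, 'k1': 0.013671400756234669, 'origin': array([ 282.87118912,   -8.76307612, 1491.99690916]), 'attitude': array([-3.04131975, -0.00398711, -1.56539265])}
side {'fx': 378.444869258742, 'fy': 378.444869258742, 'cx': 254.9900148885218, 'cy': 183.8898435919116, 'k1': -0.07566457446356785, 'origin': array([292.47200478, 759.0575828 , 630.90131036]), 'attitude': array([-2.13914859, -0.00950551, -2.93377368])}
{'clock': 0.1, 'joints': array([-1.17757759e+00,  3.00395574e-01,  1.52148052e+00,  3.86353964e-05,
        1.32067783e+00, -6.65661779e-02]), 'qd': array([-0.00205988,  0.00029775, -0.00350943, -0.00074577, -0.00137349,
       -0.00110513]), 'effort': array([ 3.67747216e-04, -5.32645082e+01, -3.53284049e+01,  7.08567468e-02,
        2.35141878e-02, -3.51619030e-05]), 'eef_pos': array([ 244.00679808, -492.67274484,  204.97029434]), 'eef_rot': array([-3.14063600e+00, -1.01281983e-04,  4.59775282e-01]), 'wrist_force': array([-0.43509192,  0.84915626, -0.02476974]), 'moment': array([-0.04309589,  0.00341691, -0.04822402]), 'finger_force': 0.0, 'finger_gap': 93.79386541636124}
```

View pics/top0.png

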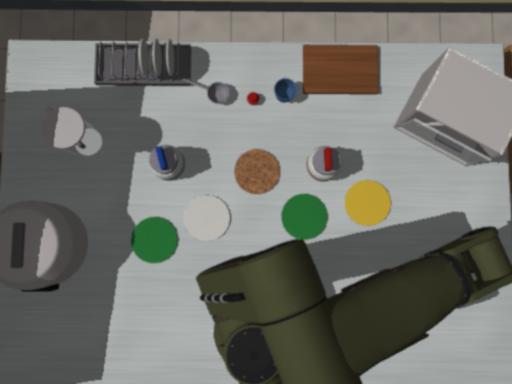

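View pics/side0.png

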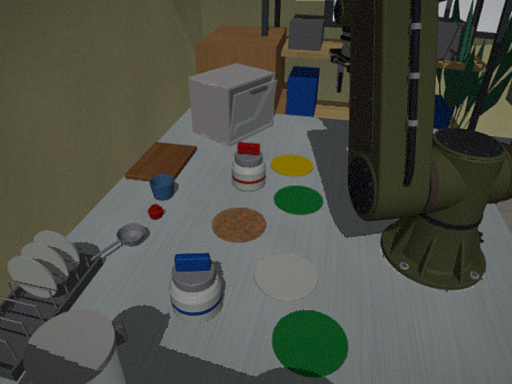

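The top view shows the red-barred jar near (328,160), the cork mat near (258,172) and the blue jar near (165,160). The side view shows the red bar at (249,148) and the mat at (239,225).

```bash
python3 - <<'E'
from h import *
c=get_calibration("top"); D=np.load("top.npz"); p=D["p"]; d=D["d"]
hsv=cv2.cvtColor(p,cv2.COLOR_RGB2HSV)
def comp(m,u,v):
    n,l,s,ce=cv2.connectedComponentsWithStats(m.astype(np.uint8),connectivity=8)
    k=l[v-5:v+6,u-5:u+6]; k=np.bincount(k[k>0]).argmax(); return l==k
red=((hsv[...,0]<8)|(hsv[...,0]>172))&(hsv[...,1]>150)&(hsv[...,2]>60)
m=comp(red,328,160); vs,us=np.nonzero(m); print("red px",len(us),us.min(),us.max(),vs.min(),vs.max(),np.median(d[m]))
# top-face pixels by depth backprojection
r=rays(c,np.c_[us,vs]); P=np.array(c["origin"])+r*d[vs,us][:,None]
# rays have camera-z=1
print("z",np.percentile(P[:,2],[5,25,50,75,95])); t=P[:,2]>130
q=onplane(c,np.c_[us,vs][t],138)[:,:2].astype(np.float32); rc=cv2.minAreaRect(q); print("bar",rc, q.mean(0), len(q))
print(cv2.boxPoints(rc))
w=q-q.mean(0); print(np.degrees(np.arctan2(*np.linalg.svd(w,full_matrices=False)[2][0][::-1])))
cork=(hsv[...,0]<20)&(hsv[...,1]>70)&(hsv[...,2]>60)
cork=cv2.morphologyEx(cork.astype(np.uint8),cv2.MORPH_CLOSE,np.ones((5,5)))
m=comp(cork,258,172); vs,us=np.nonzero(m)
q=onplane(c,np.c_[us,vs],6)[:,:2].astype(np.float32); print("mat",cv2.minEnclosingCircle(q),q.mean(0),len(q))
# side cam
c=get_calibration("side"); D=np.load("side.npz"); p=D["p"]; d=D["d"]
hsv=cv2.cvtColor(p,cv2.COLOR_RGB2HSV)
red=((hsv[...,0]<8)|(hsv[...,0]>172))&(hsv[...,1]>150)&(hsv[...,2]>60)
m=comp(red,249,148); vs,us=np.nonzero(m); P=np.array(c["origin"])+rays(c,np.c_[us,vs])*d[vs,us][:,None]
print("side bar",P.min(0),P.max(0),np.median(P,0)); 
t=P[:,2]>134; print(cv2.minAreaRect(P[t][:,:2].astype(np.float32)))
cork=(hsv[...,0]<20)&(hsv[...,1]>70)&(hsv[...,2]>60)
cork=cv2.morphologyEx(cork.astype(np.uint8),cv2.MORPH_CLOSE,np.ones((5,5)))
m=comp(cork,239,225); vs,us=np.nonzero(m)
q=onplane(c,np.c_[us,vs],6)[:,:2].astype(np.float32); print("mat",cv2.minEnclosingCircle(q),q.mean(0))
E
```

```text
red px 140 325 331 148 169 1371.007
z [122.40564481 134.80581576 136.97778892 139.93138801 142.06335678]
bar ((508.37261962890625, -211.4439697265625), (61.424346923828125, 16.135820388793945), 3.063776969909668) [ 507.88553 -211.3055 ] 123
[[ 477.27313 -205.02908]
 [ 478.13556 -221.14185]
 [ 539.4721  -217.85886]
 [ 538.6097  -201.7461 ]]
-176.98001
mat ((489.25, -6.154427528381348), 71.03868865966797) [488.7491    -6.027436] 1573
side bar [ 481.38295095 -210.93349616  103.98674308] [ 541.73973095 -197.74625966  140.87399417] [ 511.10670206 -202.78788369  124.58981243]
((511.5797119140625, -204.7914581298828), (59.2243766784668, 11.750259399414062), 3.2791354656219482)
mat ((490.7348327636719, -0.23914633691310883), 72.36705017089844) [490.1336      2.9963512]
```

>>> jog_arm(plan=[0.008,0.008,0.002,0,0,-0.7,0.024,0.025,0.007,0,0,-2.1,0.048,0.051,0.013,0,0,-4.2,0.074,0.079,0.021,0,0,-6.5,0.103,0.11,0.029,0,0,-9.1,0.132,0.141,0.037,0,0,-11.6,0.162,0.173,0.046,0,0,-14.2,0.191,0.204,0.054,0,0,-16.8,0.217,0.232,0.061,0,0,-19.1,0.241,0.258,0.068,0,0,-21.2,0.257,0.275,0.073,0,0,-22.6,0.265,0.283,0.075,0,0,-23.3,0.265,0.283,0.075,0,0,-23.3,0.265,0.283,0.075,0,0,-23.3])

```text
clock: 1.5
eef_pos: [508.7, -210.1, 280.0]
eef_rot: [-3.141, 0.001, 0.054]
wrist_force: [0.5, -0.6, -0.0]
finger_gap: 94.0
finger_force: 0.0
```

```bash
python3 - <<'E'
from h import *
s=manip.read_state(); print(s["clock"],s["eef_pos"],np.degrees(s["eef_rot"]),s["joints"])
c,p,d=shot("wrist"); print(c); np.savez("w1.npz",p=p,d=d); cv2.imwrite("pics/w1.png",p[...,::-1])
import pickle; pickle.dump(c,open("w1.pkl","wb"))
E
```

```text
1.5 [ 508.72758452 -210.07137681  280.00059094] [-1.79985548e+02  4.33328701e-02  3.07861611e+00] [-4.58079931e-01  2.55911645e-01  1.40487208e+00 -1.51086456e-04
  1.48159186e+00  1.05899802e+00]
{'fx': 281.3334996439269, 'fy': 281.3334996439269, 'cx': 255.10611367969457, 'cy': 195.6932396371046, 'k1': -0.025970692656837824, 'origin': array([ 587.86104259, -206.23456292,  459.48685039]), 'attitude': array([ 2.86683936e+00,  1.59674190e-04, -1.51757016e+00])}
```

View pics/w1.png

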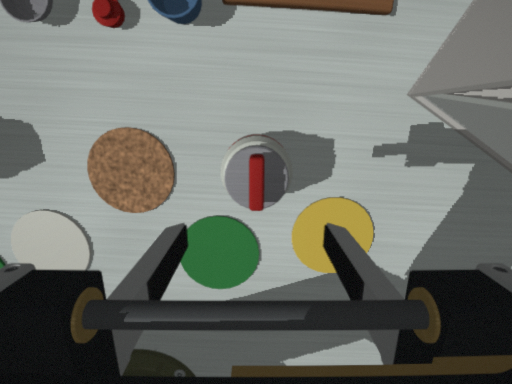

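The wrist view shows the red bar at about (257,182) on its lid, and the cork mat at about (131,170).

```bash
python3 - <<'E'
from h import *
import pickle
c=pickle.load(open("w1.pkl","rb")); D=np.load("w1.npz"); p=D["p"]; d=D["d"]
hsv=cv2.cvtColor(p,cv2.COLOR_RGB2HSV)
def comp(m,u,v):
    n,l,s,ce=cv2.connectedComponentsWithStats(m.astype(np.uint8)); return l==l[v,u]
red=((hsv[...,0]<8)|(hsv[...,0]>172))&(hsv[...,1]>150)&(hsv[...,2]>50)
m=comp(red,257,182); vs,us=np.nonzero(m)
P=np.array(c["origin"])+rays(c,np.c_[us,vs])*d[vs,us][:,None]
print("z",np.percentile(P[:,2],[2,10,50,90,98]),len(us)); t=P[:,2]>132
q=onplane(c,np.c_[us,vs][t],138)[:,:2].astype(np.float32); print("bar",cv2.minAreaRect(q),q.mean(0),t.sum())
w=q-q.mean(0); print(np.degrees(np.arctan2(*np.linalg.svd(w,full_matrices=False)[2][0][::-1])))
cork=((hsv[...,0]<20)&(hsv[...,1]>70)&(hsv[...,2]>60)).astype(np.uint8)
cork=cv2.morphologyEx(cork,cv2.MORPH_CLOSE,np.ones((5,5)))
m=comp(cork,131,170); vs,us=np.nonzero(m)
q=onplane(c,np.c_[us,vs],6)[:,:2].astype(np.float32); print("mat",cv2.minEnclosingCircle(q),q.mean(0))
E
```

```text
z [131.91705572 136.63374668 137.96027202 138.89938009 139.53142974] 742
bar ((512.6695556640625, -211.91506958007812), (63.807456970214844, 15.424605369567871), 2.769807815551758) [ 513.41455 -211.60225] 726
-177.68109
mat ((490.9886169433594, -5.890704154968262), 71.53801727294922) [492.89606   -6.302423]
```

>>> jog_arm(plan=[0.0005,0,-0.008,0,0,0,0.001,-0.0005,-0.028,0,0,0,0.0015,-0.001,-0.058,0,0,0,0.002,-0.001,-0.09,0,0,0,0.0025,-0.001,-0.12,0,0,0,0.0025,-0.001,-0.145,0,0,0,0.0025,-0.001,-0.161,0,0,0,0.0025,-0.001,-0.169,0,0,0,0.0025,-0.001,-0.172,0,0,0,0.0025,-0.001,-0.172,0,0,0])

```text
clock: 2.55
eef_pos: [511.5, -211.1, 108.7]
eef_rot: [3.141, -0.0, 0.053]
wrist_force: [0.3, -0.7, 1.0]
finger_gap: 94.2
finger_force: 0.0
```

>>> jog_arm(plan=[0,0,0,0,0,0,0,0,0,0,0,0,0,0,0,0,0,0,0,0,0,0,0,0,0,0,0,0,0,0,0,0,0,0,0,0,0,0,0,0,0,0,0,0,0,0,0,0], claw=0.01, force=25)

```text
clock: 3.35
eef_pos: [511.6, -210.9, 108.4]
eef_rot: [-3.142, -0.0, 0.053]
wrist_force: [0.6, 0.3, -0.2]
finger_gap: 33.4
finger_force: 0.0
```

>>> jog_arm(plan=[0,0,0,0,0,0,0,0,0,0,0,0,0,0,0,0,0,0,0,0,0,0,0,0,0,0,0,0,0,0])

```text
clock: 3.85
eef_pos: [511.6, -210.9, 108.5]
eef_rot: [3.142, 0.0, 0.053]
wrist_force: [0.3, -1.5, -1.2]
finger_gap: 17.5
finger_force: 25.0
```

>>> jog_arm(plan=[0,0,0,0,0,2,0,0,0,0,0,6,0,0,0,0,0,11,0,0,0,0,0,17,0,0,0,0,0,23,0,0,0,0,0,28,0,0,0,0,0,30,0,0,0,0,0,30])

```text
clock: 4.65
eef_pos: [511.5, -210.8, 108.4]
eef_rot: [-3.142, 0.0, 0.577]
wrist_force: [1.3, 0.8, -1.2]
finger_gap: 17.7
finger_force: 25.0
```

Forces are low, so I'll continue for another 50 deg.

>>> jog_arm(plan=[0,0,0,0,0,2,0,0,0,0,0,6,0,0,0,0,0,12,0,0,0,0,0,18,0,0,0,0,0,24,0,0,0,0,0,30,0,0,0,0,0,36,0,0,0,0,0,42,0,0,0,0,0,47,0,0,0,0,0,50,0,0,0,0,0,50,0,0,0,0,0,50])

```text
clock: 5.85
eef_pos: [511.6, -210.9, 108.4]
eef_rot: [3.142, -0.0, 1.447]
wrist_force: [-0.3, 0.7, -0.5]
finger_gap: 17.6
finger_force: 25.0
```

>>> jog_arm(plan=[0,0,0.001,0,0,0,0,0,0.003,0,0,0,0,0,0.006,0,0,0,0,0,0.006,0,0,0])

```text
clock: 6.25
eef_pos: [511.7, -211.0, 114.9]
eef_rot: [3.141, 0.0, 1.449]
wrist_force: [0.2, -1.3, -1.8]
finger_gap: 17.9
finger_force: 25.0
```

>>> jog_arm(plan=[0,0,0.004,0,0,0,0,0,0.014,0,0,0,0,0,0.028,0,0,0,0,0,0.042,0,0,0,0,0,0.056,0,0,0,0,0,0.066,0,0,0,0,0,0.07,0,0,0,0,0,0.07,0,0,0])

```text
clock: 7.05
eef_pos: [511.7, -210.9, 185.0]
eef_rot: [3.141, 0.0, 1.449]
wrist_force: [-0.4, -0.3, -2.1]
finger_gap: 17.7
finger_force: 25.0
```

```bash
python3 - <<'E'
from h import *
c,p,d=shot("side"); cv2.imwrite("pics/s2.png",p[...,::-1]); s=manip.read_state(); print(s["clock"],s["eef_pos"],s["wrist_force"])
E
```

```text
7.1 [ 511.48270725 -210.84883983  184.3056491 ] [-1.01125072  0.7486993  -1.47797987]
```

View pics/s2.png

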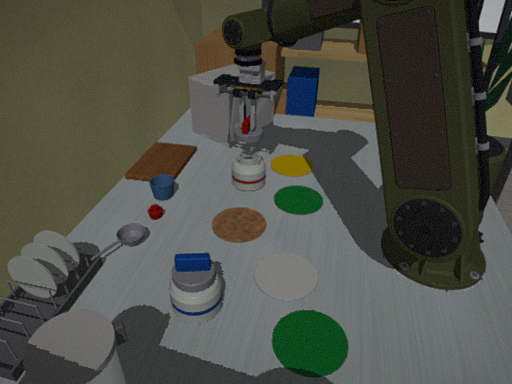

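The lid is in the hand at about (246,130), and the jar is open at (249,170). Next I'll carry it to the mat.

>>> jog_arm(plan=[-0.001,0.006,0,0,0,0,-0.002,0.02,0,0,0,0,-0.004,0.042,0,0,0,0,-0.007,0.068,0,0,0,0,-0.01,0.096,0,0,0,0,-0.012,0.124,0,0,0,0,-0.015,0.15,0,0,0,0,-0.018,0.174,0,0,0,0,-0.02,0.192,0,0,0,0,-0.021,0.203,0,0,0,0,-0.021,0.206,0,0,0,0,-0.021,0.206,-0.008,0,0,0,-0.021,0.206,-0.026,0,0,0,-0.021,0.206,-0.05,0,0,0,-0.021,0.206,-0.074,0,0,0,-0.021,0.206,-0.094,0,0,0,-0.021,0.206,-0.105,0,0,0,-0.021,0.206,-0.11,0,0,0,-0.021,0.206,-0.11,0,0,0])

```text
clock: 9.0
eef_pos: [490.5, -5.1, 74.2]
eef_rot: [-3.141, 0.0, 1.449]
wrist_force: [-0.3, 0.5, -1.4]
finger_gap: 18.0
finger_force: 25.0
```

```bash
python3 - <<'E'
from h import *
s=manip.read_state(); print(s["clock"],s["eef_pos"],s["wrist_force"])
c,p,d=shot("side"); c2,p2,d2=shot("wrist")
cv2.imwrite("pics/s3.png",cv2.resize(np.hstack([p[90:330,100:400],p2[60:300,100:400]])[...,::-1],(800,320)))
E
```

```text
9.0 [490.51973267  -5.13889384  74.1951639 ] [-0.34112431  0.50042952 -1.36986123]
```

View pics/s3.png

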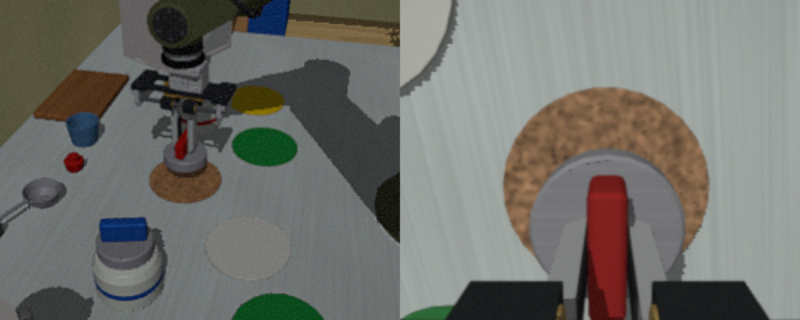

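The lid sits level above the cork mat and looks centred, at about (186,160) on the left and (608,220) on the right. I'll lower it.

>>> jog_arm(plan=[0,0,-0.003,0,0,0,0,0,-0.01,0,0,0,0,0,-0.019,0,0,0,0,0,-0.028,0,0,0,0,0,-0.035,0,0,0,0,0,-0.039,0,0,0,0,0,-0.041,0,0,0,0,0,-0.042,0,0,0,0,0,-0.0425,0,0,0,0,0,-0.0425,0,0,0])

```text
clock: 10.1
eef_pos: [490.7, -4.9, 32.1]
eef_rot: [3.141, 0.0, 1.449]
wrist_force: [-0.2, 0.5, -1.8]
finger_gap: 17.4
finger_force: 25.0
```

>>> jog_arm(plan=[0,0,-0.0005,0,0,0,0,0,-0.001,0,0,0,0,0,-0.001,0,0,0])

```text
clock: 10.4
eef_pos: [490.6, -4.9, 30.9]
eef_rot: [3.142, 0.0, 1.449]
wrist_force: [0.2, -0.7, -1.5]
finger_gap: 17.8
finger_force: 25.0
```

>>> jog_arm(plan=[0,0,-0.0005,0,0,0,0,0,-0.0005,0,0,0,0,0,-0.0005,0,0,0])

```text
clock: 10.7
eef_pos: [490.6, -4.9, 30.4]
eef_rot: [-3.142, -0.0, 1.449]
wrist_force: [-0.1, 0.3, -2.1]
finger_gap: 17.8
finger_force: 25.0
```

>>> jog_arm(plan=[0,0,-0.0005,0,0,0,0,0,-0.0005,0,0,0,0,0,-0.0005,0,0,0])

```text
clock: 11.0
eef_pos: [490.6, -4.9, 30.4]
eef_rot: [3.141, -0.0, 1.449]
wrist_force: [-3.8, 0.7, 6.1]
finger_gap: 17.8
finger_force: 25.0
```

Contact. Now I'll release and retreat.

>>> jog_arm(plan=[0,0,0,0,0,0,0,0,0,0,0,0,0,0,0,0,0,0,0,0,0,0,0,0,0,0,0,0,0,0,0,0,0.002,0,0,0,0,0,0.01,0,0,0,0,0,0.03,0,0,0,0,0,0.06,0,0,0,0,0,0.095,0,0,0,0,0,0.13,0,0,0,0,0,0.16,0,0,0,0,0,0.175,0,0,0,0,0,0.18,0,0,0,0,0,0.18,0,0,0], claw=0.06)

```text
clock: 12.5
eef_pos: [490.6, -4.9, 210.4]
eef_rot: [3.141, -0.0, 1.449]
wrist_force: [0.3, -0.7, 0.4]
finger_gap: 60.1
finger_force: 0.0
```

```bash
python3 - <<'E'
from h import *
s=manip.read_state(); print(s["clock"],s["eef_pos"],s["finger_gap"])
c,p,d=shot("side"); c2,p2,d2=shot("wrist")
cv2.imwrite("pics/s4.png",np.hstack([p[90:330,100:400],p2[60:300,100:400]])[...,::-1])
c,p,d=c2,p2,d2
hsv=cv2.cvtColor(p,cv2.COLOR_RGB2HSV)
red=((hsv[...,0]<8)|(hsv[...,0]>172))&(hsv[...,1]>150)&(hsv[...,2]>50)
vs,us=np.nonzero(red); P=np.array(c["origin"])+rays(c,np.c_[us,vs])*d[vs,us][:,None]
t=(P[:,2]>54)&(P[:,2]<68)&(np.hypot(P[:,0]-490,P[:,1]+5)<60)
q=onplane(c,np.c_[us,vs][t],60)[:,:2].astype(np.float32); print("bar",cv2.minAreaRect(q),np.median(P[t][:,2]))
m=((hsv[...,0]<20)&(hsv[...,1]>70)&(hsv[...,2]>60)).astype(np.uint8)
vs,us=np.nonzero(m); q=onplane(c,np.c_[us,vs],6)[:,:2]; q=q[np.hypot(q[:,0]-490,q[:,1]+5)<80].astype(np.float32)
print("mat",cv2.minEnclosingCircle(q))
E
```

```text
12.5 [490.59813994  -4.85359401 210.36024211] 60.088840186891915
bar ((490.9561462402344, -5.204105377197266), (64.18486022949219, 16.00014877319336), 83.0208740234375) 59.83647791274143
mat ((490.3053283691406, -5.1368408203125), 71.07963562011719)
```

View pics/s4.png

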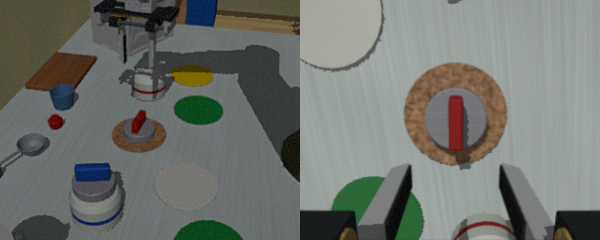

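The lid rests flat and upright in the middle of the mat, at about (139,130) on the left and (456,120) on the right. The blue jar is untouched, and the gripper is clear.

```bash
python3 -c "
from h import *
print(manip.sign_off())"
```

```text
the job is handed in; nothing more can be done
None
```

The red-gripped jar is open and its lid lies right way up on the cork mat, within about 1 mm of the centre; the blue-gripped jar is still shut, and the job was handed in at about 12.6 s.

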